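Unpack the plating kit case

TASK

Get the plating bath ready: undo the draw latch on the kit case by lifting its lever right over so that the hook springs off, swing the lid fully open, take out every bottle in the case and stand each one gently upright on the drip tray, beside the beaker that is there. Then shut the lid of the empty case, leaving the latch undone, without tipping any bottle or the beaker and without disturbing the other things on the bench.

Things in the scene. Friction and masses are not known exactly. Their poses are not given: they have to be found in the camera images.
- case: Navy plating-kit case, standing firmly (it does not shift); 156 deep (its x) x 190 wide (its y), base 110 high, walls 6, floor 6 thick. Origin: centre of its underside; x from the latch face (x = -78) to the hinges (x = +78), z up. Inside, rubber dividers 50 high make 2 x 2 cells with centres at x = +-37, y = +-45.5; each cell holds one bottle or is empty. With the lid open the bottle caps stand clear above the rim.
- lid (a joint): Lid of the case, hinged along the back top edge (line through point lid_hinge along the case's y): 0 shut, grows as the front edge rises, 1.57 upright, stops at 1.8. A stiff hinge: the lid stays where it is left, turning it takes about 0.9 N m up and 0.2 N m down at the start. Lid 156 x 190 x 48 high, 0.4 kg, hollow, so shut its top is 158 above the bench. Held down by the latch until the hook is off.
- lid_hinge (a point): Middle of the lid's hinge line, 78 behind the case's centre, 110 above the bench; its axes turn with the lid.
- lid_tab_left (a point): Point on the black lift tab at the left (case's +y) of the lid's front. The tab is 26 wide (along the hinge line), 9 thick and sticks out 27 from the lid's front face; this point is 15 out from the face, in the tab's mid-thickness. With the lid shut it is 171 in front of and 7.5 above the hinge line, 66 to the left of the middle.
- lid_tab_right (a point): The same on the matching tab at the right, 66 to the right (case's -y) of the middle.
- latch (a joint): Lever of the draw latch in the middle of the case's front: 0 fastened (red handle hanging down), grows as the handle is pulled outward and lifted, stops at 2.0 (handle up). The pull is hardest at the start (about 0.12 N m), it goes over centre at about 0.4, the hook springs off its keeper at about 1.4, and the lever then stays where it is left.
- latch_pivot (a point): Axis of the latch lever (parallel to the case's y), 18 in front of the case's front face, 86 above the bench.
- latch_grip (a point): Point on the centreline of the red handle, 50 from the lever's axis. The handle is a flat bar 26 wide (along the case's y) and 5 thick, from 18 to 72 from the axis; fastened, it hangs down and kicks outward 40 degrees from vertical. It can be pinched across its width and led round the axis.
- hook_tip (a point): Cross bar (24 wide, 5 thick) at the free end of the steel hook, which is pinned to the lever 14 from its axis. A spring throws the hook outward once it clears the keeper.
- keeper (a point): The upturned steel lip on the lid's front that the hook holds; this point is where the hook's cross bar sits when fastened (about 0.5 mm off).
- tray: White drip tray, loose, 0.9 kg, 200 (its x) x 280 (its y), rim 16 high, walls and floor 5 thick. Origin: centre of its underside; its flat floor is 5 above the origin and 190 x 270 inside.
- beaker: Clear beaker, 52 across, 62 high, standing somewhere on the tray; it stays there. Origin: centre of its underside.
- bottle1: Full amber bottle of plating solution, 54 across and 140 high, about 0.3 kg, black cap, cream label (in any cell of the case at the start, or absent). The ribbed cap is 34 across, from 110 to 140 above the bottle's underside; shoulder at 95. Origin: centre of its underside, z up through the cap.
- bottle2: Full amber bottle of plating solution, 54 across and 140 high, about 0.3 kg, white cap, yellow label (in any cell of the case at the start, or absent). The ribbed cap is 34 across, from 110 to 140 above the bottle's underside; shoulder at 95. Origin: centre of its underside, z up through the cap.
- bottle3: Full amber bottle of plating solution, 54 across and 140 high, about 0.3 kg, red cap, cream label (in any cell of the case at the start, or absent). The ribbed cap is 34 across, from 110 to 140 above the bottle's underside; shoulder at 95. Origin: centre of its underside, z up through the cap.
- bottle4: Full amber bottle of plating solution, 54 across and 140 high, about 0.3 kg, blue cap, white label (in any cell of the case at the start, or absent). The ribbed cap is 34 across, from 110 to 140 above the bottle's underside; shoulder at 95. Origin: centre of its underside, z up through the cap.
- mallet: Wooden mallet, 220 long, lying behind. Bystander, loose: leave alone.
- flux_jar: Jar with blue lid, 68 across, 75 high, standing at the far left. Bystander, loose: leave alone.

How it is judged (in metres and radians):
On the way, in this order (a step that is already met when the one before it is completed fails the run):
1. the latch is undone: the hook is off its keeper by more than 15 mm (distance between hook_tip and keeper above 0.015 m), for 0.2 s.
2. the lid stands open, past 1.3 rad (value of joint lid above 1.3 rad), for 0.3 s.
3. every bottle stands released on the tray's floor (angle between each of bottle1, bottle2, bottle3, bottle4's own z axis and vertical below 0.1 rad and z of bottle1 in the frame of tray between 0 and 0.01 m and x of bottle1 in the frame of tray between -0.08 and 0.08 m and y of bottle1 in the frame of tray between -0.12 and 0.12 m and linear speed of each of bottle1, bottle2, bottle3, bottle4 below 0.03 m/s and contact force between the fingers and bottle1 below 0.2 N and z of bottle2 in the frame of tray between 0 and 0.01 m and x of bottle2 in the frame of tray between -0.08 and 0.08 m and y of bottle2 in the frame of tray between -0.12 and 0.12 m and contact force between the fingers and bottle2 below 0.2 N and z of bottle3 in the frame of tray between 0 and 0.01 m and x of bottle3 in the frame of tray between -0.08 and 0.08 m and y of bottle3 in the frame of tray between -0.12 and 0.12 m and contact force between the fingers and bottle3 below 0.2 N and z of bottle4 in the frame of tray between 0 and 0.01 m and x of bottle4 in the frame of tray between -0.08 and 0.08 m and y of bottle4 in the frame of tray between -0.12 and 0.12 m and contact force between the fingers and bottle4 below 0.2 N), for 0.3 s.
At the end, for the whole second after the job is handed in: Every bottle that was in the case stands on the tray's floor, upright within 0.1 rad, released and at rest; the beaker still stands on the tray; the lid is shut to within 0.04 rad and the latch is still undone (hook more than 15 mm from its keeper) (all of step 3 and value of joint lid below 0.04 rad and distance between hook_tip and keeper above 0.015 m and angle between beaker's own z axis and vertical below 0.15 rad and z of beaker in the frame of tray between 0 and 0.012 m); the robot touches nothing.
It fails at once if a bottle is tipped over (angle between any of bottle1, bottle2, bottle3, bottle4's own z axis and vertical above 0.8 rad).
It fails at once if the beaker is tipped over (angle between beaker's own z axis and vertical above 0.8 rad).
It fails at once if a bottle is dropped or banged down on the tray (over 80 N) (contact force between any of bottle1, bottle2, bottle3, bottle4 and tray above 80 N).
It fails at once if the mallet or the jar is pushed aside by more than 40 mm (distance of any of mallet, flux_jar from where it was at the start of the episode above 0.04 m).
Of bottle1, bottle2, bottle3, bottle4 only 3 to 4 are there at a start; the rules pass over those that are not, and their reading is None.
At some moment in a run one of tray, beaker may be knocked a few centimetres aside while the robot is not near it.
It also fails if it takes over 210 s, if anything falls off the work surface, if the arm or the gripper's body presses on something with over 40 N, if the wrist force passes 120 N, or if a joint passes its speed limit or range.

ROBOT

A 6-joint arm with a two-finger parallel gripper is mounted at the origin on the work surface. World frame = base frame: x ahead of the robot, y to its left, z up, the work surface at z = 0. Lengths are in mm, angles in rad, forces in N, time in s.
With the tool pointing down it reaches from about 400 to 825 mm from the base axis. Payload 7 kg.
Tool frame: the origin (TCP) lies at the very end of the fingers, on their centre line; the grasp point (between the pads) lies 19 mm behind it; z points along the fingers, y is the line along which they close (so a half turn about z gives the same grasp; the last joint's range is limited). The gripper opens to 88 mm and grips with 3 to 60 N. Pads are 19 mm wide; open, the fingers measure 130 mm over their backs; the gripper's body (78 mm by 193 mm) begins 47 mm behind the grasp point.
Start: joints at [-0.91, 0.359, 0.012, 0, -1.224, -0.288], TCP at [245.824, -628.622, 226.561] pointing down, gripper open.
Joint ranges: [-3.07, 3.07], [-1.43, 2.12], [-1.02, 1.25], [-3.03, 1.67], [-3.05, -0], [-3.03, 3.03]. Speed limits (rad/s): [2.39, 2.39, 3.01, 3.14, 3.14, 3.14].

INTERFACE

Orientations are given as a unit quaternion [w, x, y, z].
In Python, from workcell import robot gives the robot as it stands. The module is installed in compiled form; this text tells all that it offers.
- The arm moves only by the tool servo_tool, never from a script. Its argument "rows" is one flat list of numbers, 5 for each row, row after row: the shift along the tool's x, y, z in units of 40 mm (1.0 is 40 mm), then the turn about the tool's z in units of 0.12 rad (1.0 is 0.12 rad), then the closure in counts, from 0 (fully open) to 255 (shut). A call has 1 to 12 rows; each row shifts and turns the commanded pose from where the row before left it, along the tool's axes as they then stand; what a row does not reach is not made up. A row lasts 1/12 s, in which the tool goes at most 41.7 mm and 7.16 degrees, less where a joint would pass 70% of its speed; a pose out of reach is approached as far as the arm can. A call with a number of a shift or a turn outside -1 to 1 is refused whole. A call with a gripper value outside its range is refused whole. The fingers move at their own pace and stop on an object; the grip force is fixed at half the most. Time passes only in rows, so rows that do not move let the fingers close. It gives the time, the measured TCP pose, the force, the opening and the grip force at its end, in the units of the state.
- robot.observe(): the state, without advancing time (a new reading comes with each control period).
- robot.get_image(name): name is "side" or "top" or "wrist"; returns a dict with "frame" (480x640x3 uint8, red, green, blue), "z_map" (480x640 float32, mm along the optical axis (not along the pixel's ray), 0 where there is no reading), "intrinsics" (3x3 intrinsics, pixels), "rvec" (rotation vector, rad) and "tvec" (3), from world to camera coordinates, as OpenCV has them; the wrist camera has in their place "T_tool_cam" (4x4, takes a point from camera to tool coordinates, whose origin is the TCP and whose axes are the flange's). Camera axes: x right, y down, z forward; pixel columns grow to the right and rows downward; lengths in mm; the calibration is good to about 2 mm. A picture is of the moment at which its call begins: read the wrist's pose just before it.
- robot.job_done(): hands the job in; it is judged then, once.
The state is a dict: "t": time; "joint_positions": joint angles; "qd": joint speeds; "joint_torque": joint torques, N m; "ee_pos": TCP position; "orientation": TCP orientation; "wrist_force": force on the tool from outside, world axes, zero at the start; "wrist_torque": the same for the moment, N m; "width": finger opening in mm; "finger_force": force on a finger pad.
Only numpy, scipy, OpenCV 4.12 (cv2) and the standard library are available. Lean on these libraries where they do the work, as an engineer would, in place of code of your own. Each camera call takes 0.05 s, during which the arm holds its last target. There are 200 camera calls.

## Working session

There is one attempt and no reset: what is moved stays moved. The work goes in short steps, Python scripts to look and compute and a tool call to move; the robot and the scene stay as the last step left them, time stands still between calls to the robot, and variables do not carry over. Pictures are saved under pics/ and viewed, at most 14 in all, crops included, and the job is handed in when it is done.

Besides the shell and the picture viewer there is one more tool, called after "Emit:" in YAML: its name, and indented under it one key for each argument. servo_tool: Moves the arm, as the interface text tells. Shifts and turns lie within -1 to 1; 1 stands for 40 mm of shift or 0.12 rad of turn. Its arguments: {"type":"object","properties":{"rows":{"type":"array","items":{"type":"number"}}},"required":["rows"]}

```bash
mkdir -p pics; cat > h.py <<'E'
import numpy as np,cv2
from scipy.spatial.transform import Rotation as R
from workcell import robot
def cam(n):
    s=robot.observe(); im=robot.get_image(n)
    K=np.array(im["intrinsics"])
    if n=="wrist":
        q=s["orientation"]; T=np.eye(4); T[:3,:3]=R.from_quat([q[1],q[2],q[3],q[0]]).as_matrix(); T[:3,3]=s["ee_pos"]
        T=T@np.array(im["T_tool_cam"])
    else:
        M=np.eye(4); M[:3,:3]=cv2.Rodrigues(np.array(im["rvec"],float))[0]; M[:3,3]=np.ravel(im["tvec"]); T=np.linalg.inv(M)
    return im,K,T
def save(n,f):
    im,K,T=cam(n); cv2.imwrite(f"pics/{f}.png",im["frame"][:,:,::-1]); np.savez(f"pics/{f}.npz",f=im["frame"],z=im["z_map"],K=K,T=T)
def cloud(f):
    d=np.load(f"pics/{f}.npz"); z=d["z"]; K=d["K"]; T=d["T"]
    v,u=np.mgrid[:480,:640]; P=np.stack([(u-K[0,2])/K[0,0]*z,(v-K[1,2])/K[1,1]*z,z],-1)
    return P@T[:3,:3].T+T[:3,3],d["f"],z
def st():
    s=robot.observe(); q=s["orientation"]; m=R.from_quat([q[1],q[2],q[3],q[0]]).as_matrix()
    print("t",s["t"],"tcp",np.round(s["ee_pos"],1),"F",np.round(s["wrist_force"],1),"w",s["width"],"ff",s["finger_force"],"j",np.round(s["joint_positions"],3)); print(np.round(m,3)); return s,m
E
python3 -c "
from h import *
st(); save('top','top0'); save('side','side0')
for n in('top0','side0'):
    d=np.load(f'pics/{n}.npz');print(d['K'],d['T'])
"
```

```text
t 0.0 tcp [ 245.7 -628.2  225.7] F [ 0.2 -0.5 -0.5] w 87.41142037116784 ff 0.0 j [-0.91   0.359  0.011 -0.    -1.224 -0.288]
[[-0.931 -0.364 -0.001]
 [-0.364  0.931  0.001]
 [ 0.     0.002 -1.   ]]
[[574.85459835   0.         315.26375037]
 [  0.         574.85459835 241.31416668]
 [  0.           0.           1.        ]] [[-1.45200342e-02 -9.94742229e-01  1.01375864e-01  4.79066091e+02]
 [-9.99786961e-01  1.29561910e-02 -1.60676360e-02  1.23175334e+02]
 [ 1.46697110e-02 -1.01587570e-01 -9.94718435e-01  1.37706692e+03]
 [ 0.00000000e+00  0.00000000e+00  0.00000000e+00  1.00000000e+00]]
[[454.36148935   0.         313.34356766]
 [  0.         454.36148935 235.82333969]
 [  0.           0.           1.        ]] [[-8.75892641e-01 -3.54764807e-01  3.27038244e-01  2.50667387e+02]
 [-4.82385141e-01  6.59014975e-01 -5.77064848e-01  7.45988618e+02]
 [-1.08008005e-02 -6.63205243e-01 -7.48359638e-01  9.24476603e+02]
 [ 0.00000000e+00  0.00000000e+00  0.00000000e+00  1.00000000e+00]]
```

View pics/top0.png

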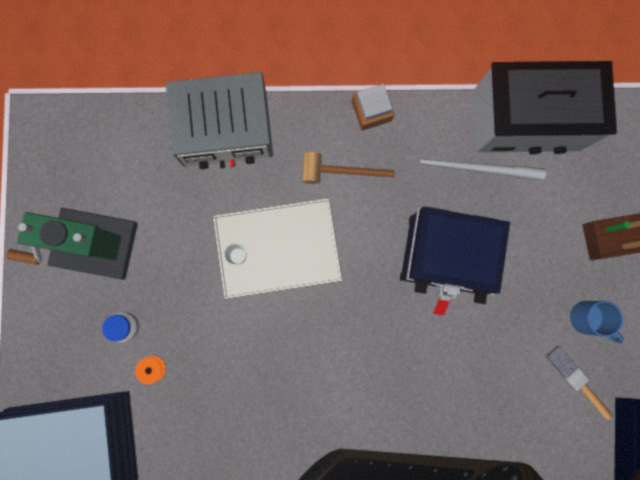

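View pics/side0.png

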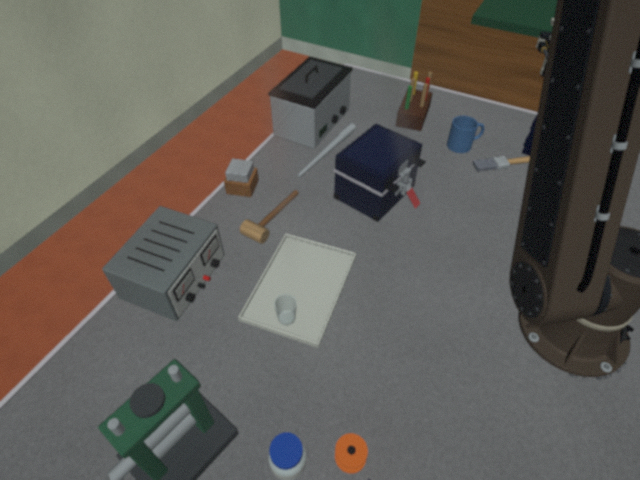

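The top view shows the case at about (457,252), its latch at (443,300) and tabs at (420,288) and (481,296). The tray is at (277,248) with the beaker at (236,254), and the mallet is behind. Next I'll measure poses from the depth data.

```bash
cat > m.py <<'E'
from h import *
def rect(P,m,name):
    p=P[m][:,:2].astype(np.float32); r=cv2.minAreaRect(p); print(name,len(p),np.round(r[0],1),np.round(r[1],1),round(r[2],1),'z',np.round(np.median(P[m][:,2]),1)); return r
def comp(m,seed):
    n,l=cv2.connectedComponents(m.astype(np.uint8)); return l==l[seed[1],seed[0]]
if __name__=="__main__":
    P,f,z=cloud('top0'); f=f.astype(int)
    Z=P[...,2]; ok=z>0
    rect(P,comp(ok&(Z>145)&(Z<172),(457,252)),'lid')
    white=(f.min(-1)>170)
    rect(P,comp(ok&white&(Z<40),(290,230)),'tray')
    red=(f[...,0]>140)&(f[...,1]<70)
    a=np.zeros_like(ok);a[270:330,420:470]=1
    m=ok&red&a; print('handle',np.round(P[m].min(0),1),np.round(P[m].max(0),1),P[m].mean(0))
    b=np.zeros_like(ok);b[235:275,215:255]=1; m=ok&b&(Z>45); print('beaker',m.sum(),np.round(P[m].mean(0),1),np.round(np.ptp(P[m],0),1))
    for n,(x0,y0,x1,y1) in dict(tabL=(412,280,428,294),tabR=(473,288,489,304)).items():
        a=np.zeros_like(ok);a[y0:y1,x0:x1]=1; m=ok&a&(Z>105)&(Z<130); print(n,m.sum(),np.round(P[m].mean(0),1),np.round(P[m].min(0),1),np.round(P[m].max(0),1))
    # side view check of lid top
    P,f,z=cloud('side0'); rect(P,comp((z>0)&(P[...,2]>148)&(P[...,2]<170),(380,150)),'lid side')
E
python3 m.py
python3 -c "
import cv2;a=cv2.imread('pics/top0.png')[195:315,395:520];cv2.imwrite('pics/c1.png',cv2.resize(a,None,fx=5,fy=5,interpolation=cv2.INTER_CUBIC)[:600,:800])"
```

```text
lid 6519 [ 581.4 -209. ] [192.5 158.8] 79.1 z 159.7
tray 8881 [604.4 191.3] [198.9 274.7] 8.0 z 5.3
handle [ 442.1 -198.8   -5.6] [ 477.  -169.9   77.9] [ 458.61523838 -183.66287855   53.76703251]
beaker 150 [589.  290.7  61.6] [50.8 49.  27.7]
tabL 141 [ 503.9 -125.6  121.7] [ 490.6 -140.1  108.8] [ 519.7 -109.7  129.5]
tabR 144 [ 479.6 -254.5  122.1] [ 467.  -270.2  111.8] [ 495.7 -241.   128.4]
lid side 2728 [ 579.8 -206. ] [194.5 158.7] 79.1 z 158.9
```

View pics/c1.png

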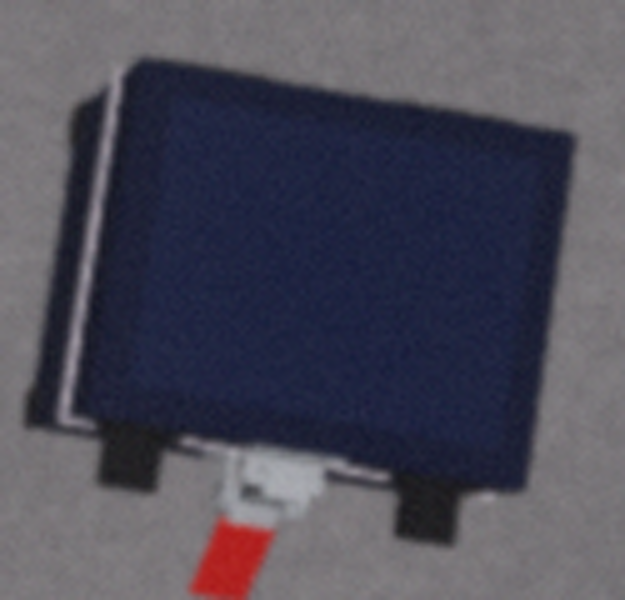

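Emit:
servo_tool:
  rows: [0, 0, 0, 0.94, 0, 0, 0, 0, 0.94, 0, 0, 0, 0, 0.94, 0, 0, 0, 0, 0.94, 0, 0, 0, 0, 0.93, 0]

```text
t: 0.52
ee_pos: [245.7, -628.4, 226.0]
orientation: [-0.0, 0.098, 0.995, 0.0]
wrist_force: [0.4, 1.2, 0.3]
width: 88.1
finger_force: 0.0
```

Emit:
servo_tool:
  rows: [-0.2, 0.99, 0, 0, 0, -0.2, 0.99, 0, 0, 0, -0.2, 0.99, 0, 0, 0, -0.2, 0.99, 0, 0, 0, -0.2, 0.99, 0, 0, 0, -0.2, 0.99, 0, 0, 0, -0.2, 0.99, 0, 0, 0, -0.2, 0.99, 0, 0, 0, -0.2, 0.99, 0, 0, 0, -0.2, 0.99, 0, 0, 0, -0.2, 0.99, 0, 0, 0, -0.2, 0.99, 0, 0, 0]

```text
t: 1.52
ee_pos: [429.9, -178.1, 226.6]
orientation: [0.0, 0.095, 0.995, 0.0]
wrist_force: [0.7, -0.6, 0.4]
width: 87.6
finger_force: 0.0
```

```bash
cat >> h.py <<'E'
C=np.array([580.6,-207.5]); YAW=-0.190
def olz(p):
    ex=np.array([np.cos(YAW),np.sin(YAW)]); ey=np.array([-ex[1],ex[0]]); d=np.asarray(p)[:2]-C
    return np.array([-d@ex-78,d@ey,p[2]])
def tip(): 
    s,m=st(); print("olz",np.round(olz(s["ee_pos"]),1)); return s,m
E
python3 -c "
from h import *
tip(); save('wrist','w1')
P,f,z=cloud('w1'); f=f.astype(int)
m=(z>0)&(f[...,0]>120)&(f[...,1]<70)
q=P[m]; o=np.array([olz(p) for p in q]); print(len(o),np.percentile(o,[1,50,99],0))
"
```

```text
t 1.5167 tcp [ 429.9 -178.1  226.6] F [ 0.7 -0.6  0.4] w 87.55115958079763 ff 0.0 j [ 0.032  0.006 -0.43  -0.    -1.135 -1.793]
[[-0.982  0.189  0.   ]
 [ 0.189  0.982  0.   ]
 [-0.     0.    -1.   ]]
olz [ 75.5   0.4 226.6]
1130 [[ 31.74856174 -11.67346093  33.4648748 ]
 [ 47.38548379   1.095122    54.60730344]
 [ 65.49033817  12.98547589  72.98591023]]
```

View pics/w1.png

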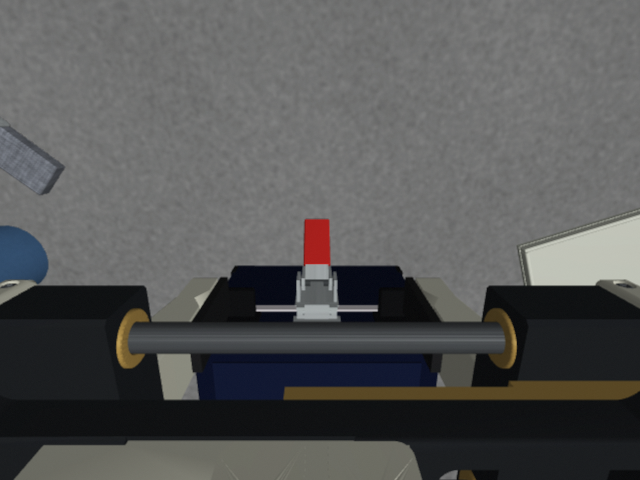

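Emit:
servo_tool:
  rows: [-0.16, 0, 0.8, 0, 0, 0, 0, 0.8, 0, 0, 0, 0, 0.8, 0, 0, 0, 0, 0.7, 0, 0, 0, 0, 0.6, 0, 0, 0, 0, 0.5, 0, 0, 0, 0, 0.4, 0, 0, 0, 0, 0.3, 0, 0, 0, 0, 0.2, 0, 0, 0, 0, 0, 0, 255, 0, 0, 0, 0, 255, 0, 0, 0, 0, 255]

```text
t: 2.57
ee_pos: [436.6, -181.4, 23.2]
orientation: [0.0, 0.095, 0.995, -0.0]
wrist_force: [-0.4, -0.3, 0.4]
width: 72.7
finger_force: 0.0
```

Emit:
servo_tool:
  rows: [0, 0, 0, 0, 255, 0, 0, 0, 0, 255, 0, 0, 0, 0, 255, 0, 0, 0, 0, 255]

```text
t: 2.9
ee_pos: [436.4, -181.3, 23.0]
orientation: [0.0, 0.095, 0.995, 0.0]
wrist_force: [-0.0, -0.4, -0.2]
width: 46.5
finger_force: 0.0
```

```bash
python3 -c "
from h import *
tip()
r=62.;a0=0.72
p=None
for k in range(0,13):
    th=a0+1.95*k/12; q=np.array([18+r*np.sin(th),86-r*np.cos(th)])
    if p is not None: d=q-p; print(k,'x',round(d[0]/40,2),'z',round(-d[1]/40,2),q.round(0))
    p=q
"
```

```text
t 2.9 tcp [ 436.4 -181.3   23. ] F [-0.  -0.4 -0.2] w 46.49949571138524 ff 0.0 j [ 0.024  0.273 -0.678 -0.    -0.62  -1.785]
[[-0.982  0.189  0.001]
 [ 0.189  0.982  0.   ]
 [-0.001  0.    -1.   ]]
olz [68.6 -1.5 23. ]
1 x 0.18 z -0.18 [66. 47.]
2 x 0.14 z -0.21 [72. 55.]
3 x 0.11 z -0.23 [76. 64.]
4 x 0.07 z -0.24 [79. 74.]
5 x 0.03 z -0.25 [80. 84.]
6 x -0.01 z -0.25 [80. 94.]
7 x -0.05 z -0.25 [ 77. 104.]
8 x -0.09 z -0.23 [ 74. 113.]
9 x -0.13 z -0.22 [ 69. 122.]
10 x -0.16 z -0.19 [ 62. 129.]
11 x -0.19 z -0.17 [ 55. 136.]
12 x -0.21 z -0.13 [ 46. 141.]
```

Emit:
servo_tool:
  rows: [0, 0, 0, 0, 255, 0, 0, 0, 0, 255, 0, 0, 0, 0, 255, 0, 0, 0, 0, 255, 0, 0, 0, 0, 255]

```text
t: 3.32
ee_pos: [436.6, -179.8, 22.5]
orientation: [0.0, 0.095, 0.995, 0.001]
wrist_force: [0.0, 14.9, 2.3]
width: 23.7
finger_force: 30.0
```

Emit:
servo_tool:
  rows: [0.1, 0, -0.09, 0, 255, 0.1, 0, -0.1, 0, 255, 0.08, 0, -0.11, 0, 255, 0.08, 0, -0.12, 0, 255]

```text
t: 3.65
ee_pos: [422.5, -177.0, 39.2]
orientation: [0.001, 0.095, 0.995, 0.001]
wrist_force: [1.9, 13.5, -2.3]
width: 23.6
finger_force: 30.0
```

Emit:
servo_tool:
  rows: [0.11, 0.03, -0.24, 0, 255, 0.07, 0, -0.26, 0, 255, 0.03, 0, -0.26, 0, 255, -0.02, 0, -0.27, 0, 255, -0.06, 0, -0.26, 0, 255, -0.1, 0, -0.25, 0, 255]

```text
t: 4.15
ee_pos: [417.4, -175.8, 100.1]
orientation: [-0.003, 0.096, 0.995, 0.001]
wrist_force: [-6.9, 10.7, -0.2]
width: 23.8
finger_force: 30.0
```

Emit:
servo_tool:
  rows: [-0.14, 0, -0.23, 0, 255, -0.17, 0, -0.2, 0, 255, -0.2, 0, -0.17, 0, 255]

```text
t: 4.4
ee_pos: [435.7, -179.4, 123.9]
orientation: [-0.005, 0.096, 0.995, 0.001]
wrist_force: [-13.3, 14.3, 10.2]
width: 24.9
finger_force: 30.0
```

```bash
python3 -c "
from h import *
tip(); save('side','s1')
im=cv2.imread('pics/s1.png')[110:260,310:470];cv2.imwrite('pics/s1c.png',cv2.resize(im,None,fx=4,fy=4,interpolation=cv2.INTER_CUBIC))"
```

```text
t 4.4 tcp [ 435.7 -179.4  123.9] F [-13.3  14.3  10.2] w 24.902219471384523 ff 30.01799315214157 j [ 0.026  0.126 -0.558 -0.005 -0.896 -1.785]
[[-0.982  0.19  -0.01 ]
 [ 0.19   0.982  0.003]
 [ 0.01   0.001 -1.   ]]
olz [ 69.6   0.3 123.9]
```

View pics/s1c.png

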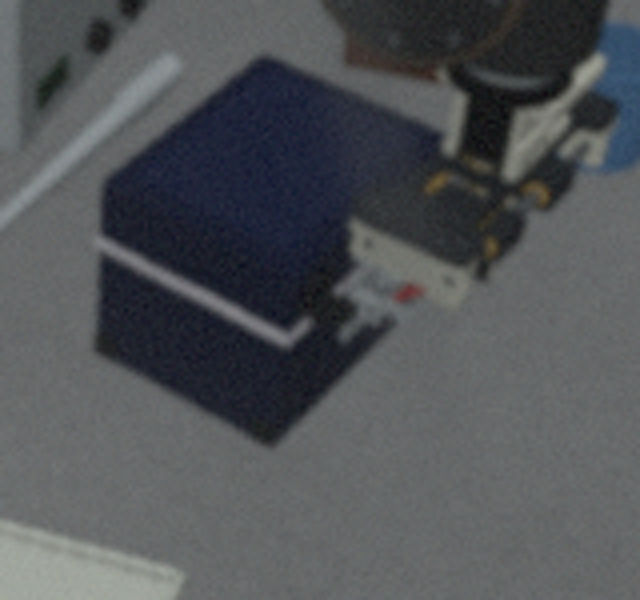

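Emit:
servo_tool:
  rows: [0, 0, 0, 0, 0, 0, 0, 0, 0, 0, 0, 0, 0, 0, 0, 0, 0, 0, 0, 0, 0, 0, 0, 0, 0, 0, 0, 0, 0, 0, 0, 0, 0, 0, 0, 0, 0, 0, 0, 0, 0.5, 0, -0.3, 0, 0, 0.5, 0, -0.8, 0, 0, 0.3, 0, -0.9, 0, 0, 0, 0, -0.9, 0, 0]

```text
t: 5.45
ee_pos: [387.1, -171.0, 242.0]
orientation: [-0.001, 0.095, 0.995, 0.0]
wrist_force: [2.3, 0.3, -0.2]
width: 87.8
finger_force: 0.0
```

```bash
python3 -c "
from h import *
tip(); save('wrist','w2')
P,f,z=cloud('w2'); f=f.astype(int)
m=(z>0)&(f[...,0]>120)&(f[...,1]<70)
o=np.array([olz(p) for p in P[m]]); print(len(o),np.percentile(o,[1,50,99],0).round(1))
"
```

```text
t 5.45 tcp [ 387.1 -171.   242. ] F [ 2.3  0.3 -0.2] w 87.75215557278 ff 0.0 j [ 5.400e-02 -8.300e-02 -4.780e-01 -1.000e-03 -1.178e+00 -1.815e+00]
[[-0.982  0.189 -0.002]
 [ 0.189  0.982  0.   ]
 [ 0.002  0.    -1.   ]]
olz [118.9  -0.7 242. ]
149 [[ 63.5 -11.  136.6]
 [ 66.3   0.7 138.7]
 [ 68.3  13.1 140.6]]
```

View pics/w2.png

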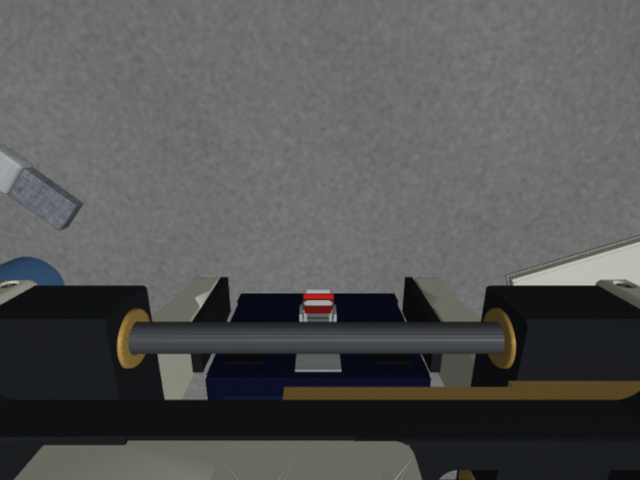

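Emit:
servo_tool:
  rows: [-0.5, 0.42, 0, 0, 110, -0.6, 0.42, 0, 0, 110, -0.6, 0.42, 0, 0, 110, -0.6, 0.41, 0, 0, 110, -0.32, 0, 0.6, 0, 110, 0, 0, 0.7, 0, 110, 0, 0, 0.7, 0, 110, 0, 0, 0.6, 0, 110, 0, 0, 0.4, 0, 110, 0, 0, 0.25, 0, 110, 0, 0, 0.12, 0, 110]

```text
t: 6.42
ee_pos: [504.9, -125.5, 104.7]
orientation: [-0.001, 0.095, 0.995, -0.0]
wrist_force: [-0.5, 1.0, -0.6]
width: 49.8
finger_force: 0.0
```

Emit:
servo_tool:
  rows: [0, 0, 0, 0, 255, 0, 0, 0, 0, 255, 0, 0, 0, 0, 255, 0, 0, 0, 0, 255, 0, 0, 0, 0, 255, 0, 0, 0, 0, 255]

```text
t: 6.92
ee_pos: [506.2, -125.3, 107.2]
orientation: [0.001, 0.095, 0.996, 0.0]
wrist_force: [0.0, 1.8, 5.0]
width: 25.5
finger_force: 30.0
```

```bash
cat > arc.py <<'E'
import sys,numpy as np
a0,a1,n=float(sys.argv[1]),float(sys.argv[2]),int(sys.argv[3])
p=lambda a:np.array([-156+171*np.cos(a)-7.5*np.sin(a),110+171*np.sin(a)+7.5*np.cos(a)])
A=np.linspace(a0,a1,n+1)
print([tuple(np.round((p(b)-p(a))/40*[1,-1],2)) for a,b in zip(A,A[1:])],p(a1))
E
python3 -c "
from h import *
tip()"; python3 arc.py 0 1.6 32
```

```text
t 6.9167 tcp [ 506.2 -125.3  107.2] F [0.  1.8 5. ] w 25.524772573174594 ff 30.000955760478973 j [ 0.134  0.22  -0.486  0.    -0.863 -1.895]
[[-0.982  0.189  0.002]
 [ 0.189  0.982  0.   ]
 [-0.002  0.001 -1.   ]]
olz [ 10.6  66.7 107.2]
[(np.float64(-0.01), np.float64(-0.21)), (np.float64(-0.03), np.float64(-0.21)), (np.float64(-0.04), np.float64(-0.21)), (np.float64(-0.05), np.float64(-0.21)), (np.float64(-0.06), np.float64(-0.21)), (np.float64(-0.07), np.float64(-0.2)), (np.float64(-0.08), np.float64(-0.2)), (np.float64(-0.09), np.float64(-0.2)), (np.float64(-0.1), np.float64(-0.19)), (np.float64(-0.11), np.float64(-0.19)), (np.float64(-0.12), np.float64(-0.18)), (np.float64(-0.12), np.float64(-0.17)), (np.float64(-0.13), np.float64(-0.17)), (np.float64(-0.14), np.float64(-0.16)), (np.float64(-0.15), np.float64(-0.15)), (np.float64(-0.16), np.float64(-0.15)), (np.float64(-0.16), np.float64(-0.14)), (np.float64(-0.17), np.float64(-0.13)), (np.float64(-0.18), np.float64(-0.12)), (np.float64(-0.18), np.float64(-0.11)), (np.float64(-0.19), np.float64(-0.1)), (np.float64(-0.19), np.float64(-0.09)), (np.float64(-0.2), np.float64(-0.08)), (np.float64(-0.2), np.float64(-0.07)), (np.float64(-0.2), np.float64(-0.06)), (np.float64(-0.21), np.float64(-0.05)), (np.float64(-0.21), np.float64(-0.04)), (np.float64(-0.21), np.float64(-0.03)), (np.float64(-0.21), np.float64(-0.02)), (np.float64(-0.21), np.float64(-0.01)), (np.float64(-0.21), np.float64(-0.0)), (np.float64(-0.21), np.float64(0.01))] [-168.48992034  280.7080897 ]
```

Emit:
servo_tool:
  rows: [-0.01, 0, -0.21, 0, 255, -0.03, 0, -0.21, 0, 255, -0.04, 0, -0.21, 0, 255, -0.05, 0, -0.21, 0, 255, -0.06, 0, -0.21, 0, 255, -0.07, 0, -0.2, 0, 255, -0.08, 0, -0.2, 0, 255, -0.09, 0, -0.2, 0, 255]

```text
t: 7.58
ee_pos: [521.5, -128.3, 172.4]
orientation: [-0.001, 0.095, 0.995, 0.0]
wrist_force: [0.8, 5.4, -6.6]
width: 25.7
finger_force: 32.8
```

Emit:
servo_tool:
  rows: [-0.1, 0, -0.19, 0, 255, -0.11, 0, -0.19, 0, 255, -0.12, 0, -0.18, 0, 255, -0.12, 0, -0.17, 0, 255, -0.13, 0, -0.17, 0, 255, -0.14, 0, -0.16, 0, 255, -0.15, 0, -0.15, 0, 255, -0.16, 0, -0.15, 0, 255]

```text
t: 8.25
ee_pos: [560.6, -135.8, 226.6]
orientation: [-0.003, 0.095, 0.995, 0.0]
wrist_force: [-6.4, 6.6, -2.4]
width: 25.9
finger_force: 34.3
```

Good, the lid follows. I'll continue the arc.

Emit:
servo_tool:
  rows: [-0.16, 0, -0.14, 0, 255, -0.17, 0, -0.13, 0, 255, -0.18, 0, -0.12, 0, 255, -0.18, 0, -0.11, 0, 255, -0.19, 0, -0.1, 0, 255, -0.19, 0, -0.09, 0, 255, -0.2, 0, -0.08, 0, 255, -0.2, 0, -0.07, 0, 255]

```text
t: 8.92
ee_pos: [619.7, -147.2, 261.1]
orientation: [-0.001, 0.095, 0.996, 0.0]
wrist_force: [-3.7, 6.2, -1.0]
width: 25.5
finger_force: 30.1
```

Emit:
servo_tool:
  rows: [-0.2, 0, -0.06, 0, 255, -0.21, 0, -0.05, 0, 255, -0.21, 0, -0.04, 0, 255, -0.21, 0, -0.03, 0, 255, -0.21, 0, -0.02, 0, 255, -0.21, 0, -0.01, 0, 255, -0.21, 0, 0, 0, 255, -0.21, 0, 0.01, 0, 255, -0.21, 0, 0.02, 0, 255, -0.21, 0, 0.03, 0, 255]

```text
t: 9.75
ee_pos: [702.6, -163.2, 267.6]
orientation: [-0.0, 0.095, 0.996, 0.0]
wrist_force: [-2.3, 4.8, 1.2]
width: 25.6
finger_force: 30.0
```

```bash
python3 -c "
from h import *
tip(); save('side','s2')
im=cv2.imread('pics/s2.png')[40:260,270:500];cv2.imwrite('pics/s2c.png',cv2.resize(im,None,fx=2.6,fy=2.6,interpolation=cv2.INTER_CUBIC))"
```

```text
t 9.75 tcp [ 702.6 -163.2  267.6] F [-2.3  4.8  1.2] w 25.581203129294643 ff 30.00031292438507 j [ 0.041  0.417  0.192 -0.    -1.347 -1.801]
[[-0.982  0.188 -0.001]
 [ 0.188  0.982  0.   ]
 [ 0.001 -0.    -1.   ]]
olz [-189.4   66.6  267.6]
```

View pics/s2c.png

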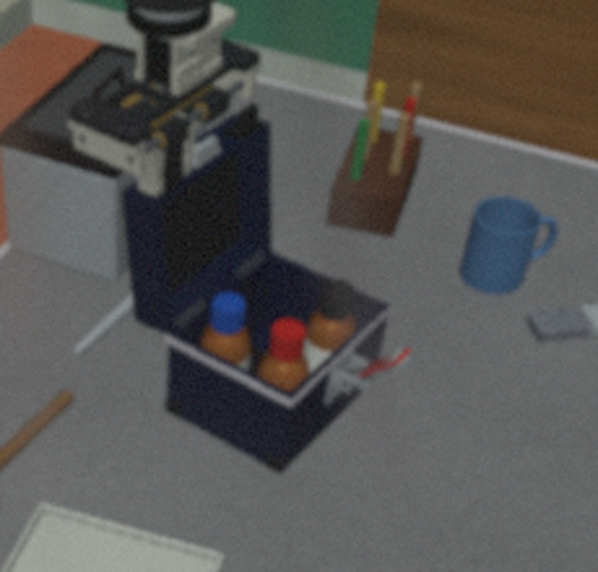

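Emit:
servo_tool:
  rows: [-0.2, 0, 0.03, 0, 255, -0.15, 0, 0.03, 0, 255, 0, 0, 0, 0, 0, 0, 0, 0, 0, 0, 0, 0, 0, 0, 0, 0, 0, 0, 0, 0, 0, 0, 0, 0, 0, 0, 0, -0.5, 0, 0, 0, 0, -0.7, 0, 0, 0, 0, -0.7, 0, 0, 0.3, 0, -0.4, 0, 0]

```text
t: 10.72
ee_pos: [705.8, -164.4, 358.4]
orientation: [0.001, 0.095, 0.995, -0.001]
wrist_force: [-1.2, 0.5, -0.4]
width: 80.0
finger_force: 0.0
```

Emit:
servo_tool:
  rows: [0.9, 0.3, 0, 0, 0, 0.9, 0.3, 0, 0, 0, 0.9, 0.3, 0, 0, 0, 0.9, 0.3, 0, 0, 0, 0.9, 0.3, 0, 0, 0, 0.9, 0.4, 0, 0, 0, 0.9, 0.4, 0, 0, 0, 0.8, 0.3, 0, 0, 0]

```text
t: 11.38
ee_pos: [442.8, -7.7, 355.6]
orientation: [0.0, 0.095, 0.995, 0.0]
wrist_force: [0.7, 1.0, 0.6]
width: 87.4
finger_force: 0.0
```

```bash
python3 -c "
from h import *
tip(); save('top','top1')
im=cv2.imread('pics/top1.png')[130:330,200:530];cv2.imwrite('pics/top1c.png',cv2.resize(im,None,fx=2.4,fy=2.4,interpolation=cv2.INTER_CUBIC))
from m import rect,comp
P,f,z=cloud('top1'); Z=P[...,2]; f=f.astype(int)
o=np.array(P); d=P[...,:2]-C; ex=np.array([np.cos(YAW),np.sin(YAW)]); ey=np.array([-ex[1],ex[0]])
cx=d@ex; cy=d@ey
ins=(abs(cx)<72)&(abs(cy)<88)&(Z>128)&(Z<160)&(z>0)
n,l=cv2.connectedComponents(ins.astype(np.uint8))
for i in range(1,n):
    m=l==i
    if m.sum()>60:
        q=P[m]; (c,r)=cv2.minEnclosingCircle(q[:,:2].astype(np.float32)); print(m.sum(),q.mean(0).round(1),np.round(c,1),round(r,1),'case',cx[m].mean().round(1),cy[m].mean().round(1),f[m].mean(0).round())
rect(P,comp((z>0)&(f.min(-1)>170)&(Z<40),(290,230)),'tray')
lm=(cx>78)&(cx<160)&(abs(cy)<90)&(Z>180); print('lid top',lm.sum(), [np.median(cx[lm&(Z>a)&(Z<a+20)]).round(1) for a in (200,220,240,260)])
"
```

```text
t 11.3833 tcp [442.8  -7.7 355.6] F [0.7 1.  0.6] w 87.36574913345555 ff 0.0 j [ 0.43  -0.101 -0.238 -0.    -1.432 -2.192]
[[-0.982  0.189  0.001]
 [ 0.189  0.982  0.001]
 [-0.001  0.001 -1.   ]]
olz [ 95.1 170.2 355.6]
220 [ 625.7 -166.3  145. ] [ 625.8 -167.7] 18.1 case 36.5 49.0 [ 40.  81. 184.]
224 [ 553.4 -156.   145. ] [ 553.7 -157.8] 17.9 case -36.5 45.5 [202.  38.  34.]
230 [ 534.6 -241.3  144.7] [ 535.1 -243.5] 18.2 case -38.8 -41.8 [35. 32. 34.]
tray 9467 [605.8 195.5] [204.8 284.8] 8.3 z 5.3
lid top 2127 [np.float64(110.2), np.float64(105.4), np.float64(144.9), np.float64(120.1)]
```

View pics/top1c.png

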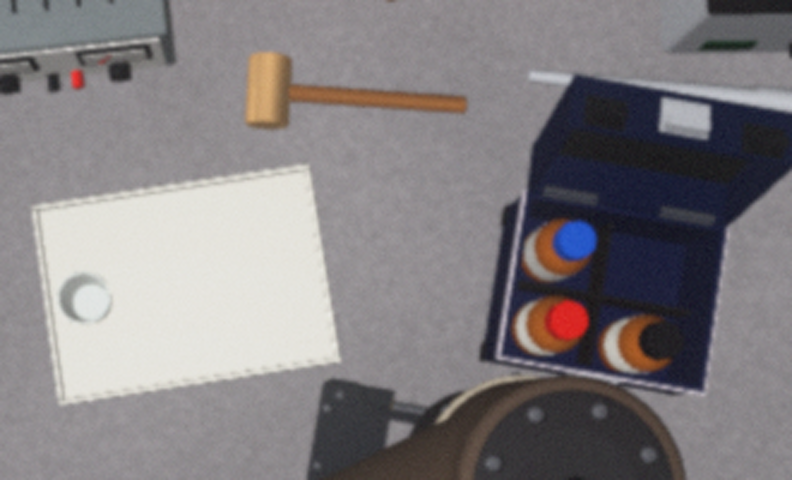

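Emit:
servo_tool:
  rows: [-0.68, -0.63, 0, 0, 110, -0.68, -0.63, 0, 0, 110, -0.68, -0.63, 0, 0, 110, -0.69, -0.63, 0, 0, 110, -0.69, -0.62, 0.3, 0, 110, 0, 0, 0.9, 0, 110, 0, 0, 0.9, 0, 110, 0, 0, 0.9, 0, 110, 0, 0, 0.7, 0, 110, 0, 0, 0.5, 0, 110]

```text
t: 12.27
ee_pos: [553.8, -157.3, 184.7]
orientation: [-0.002, 0.095, 0.995, 0.0]
wrist_force: [-1.0, 0.2, -0.7]
width: 49.8
finger_force: 0.0
```

```bash
python3 -c "
from h import *
tip(); save('wrist','w3')
P,f,z=cloud('w3'); f=f.astype(int); Z=P[...,2]
m=(z>0)&(f[...,0]>120)&(f[...,1]<70)&(f[...,2]<70)&(Z>138)
print(m.sum(),P[m].mean(0).round(1),cv2.minEnclosingCircle(P[m][:,:2].astype(np.float32)))
"
```

```text
t 12.2667 tcp [ 553.8 -157.3  184.7] F [-1.   0.2 -0.7] w 49.789555718698125 ff 0.0 j [ 6.200e-02  2.300e-01 -2.690e-01 -1.000e-03 -1.075e+00 -1.824e+00]
[[-0.982  0.19  -0.003]
 [ 0.19   0.982  0.   ]
 [ 0.003 -0.    -1.   ]]
olz [-42.2  44.3 184.7]
2741 [ 535.2 -159.   144.5] ((502.4817810058594, -170.56610107421875), 69.44239807128906)
```

View pics/w3.png

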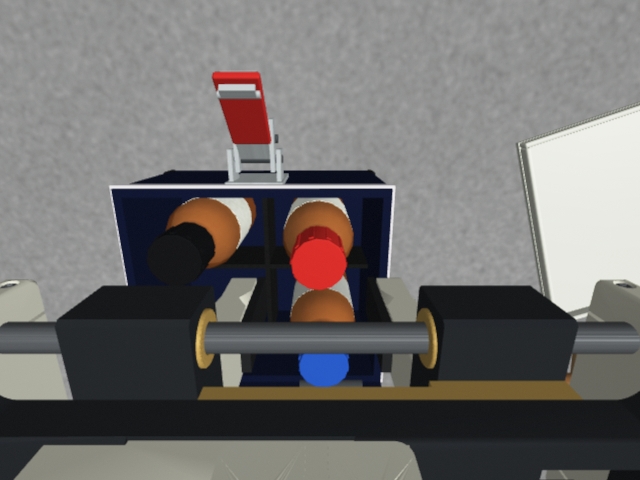

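Emit:
servo_tool:
  rows: [0, 0, 0.5, 0, 110, 0, 0, 0.5, 0, 110, 0, 0, 0.4, 0, 110, 0, 0, 0.27, 0, 110, 0, 0, 0, 0, 110, 0, 0, 0, 0, 255, 0, 0, 0, 0, 255, 0, 0, 0, 0, 255, 0, 0, 0, 0, 255, 0, 0, 0, 0, 255, 0, 0, 0, 0, 255]

```text
t: 13.23
ee_pos: [557.0, -157.1, 122.3]
orientation: [0.001, 0.095, 0.996, 0.0]
wrist_force: [0.1, 1.3, 7.3]
width: 33.4
finger_force: 30.0
```

Emit:
servo_tool:
  rows: [0, 0, -0.2, 0, 255, 0, 0, -0.4, 0, 255, 0, 0, -0.6, 0, 255, 0, 0, -0.7, 0, 255, 0, 0, -0.7, 0, 255, 0, 0, -0.7, 0, 255, 0, 0, -0.6, 0, 255, 0, 0, -0.3, 0, 255]

```text
t: 13.9
ee_pos: [556.5, -157.4, 292.7]
orientation: [0.002, 0.095, 0.995, -0.0]
wrist_force: [0.5, 0.5, -1.0]
width: 33.4
finger_force: 30.0
```

```bash
cat > go.py <<'E'
import sys
from h import *
s,m=tip(); t=np.array(eval(sys.argv[1])); d=m.T@(t-s["ee_pos"]); print("units",(d/40).round(2))
E
python3 go.py "[604.1,204.9,123]"
```

```text
t 13.9 tcp [ 556.5 -157.4  292.7] F [ 0.5  0.5 -1. ] w 33.370272940365034 ff 29.997130930423737 j [ 6.300e-02  1.620e-01 -1.040e-01  1.000e-03 -1.301e+00 -1.824e+00]
[[-0.982  0.189  0.004]
 [ 0.189  0.982 -0.   ]
 [-0.004  0.    -1.   ]]
olz [-44.9  44.6 292.7]
units [0.56 9.12 4.24]
```

Emit:
servo_tool:
  rows: [0.05, 0.4, 0, 0, 255, 0.05, 0.8, 0, 0, 255, 0.05, 0.9, 0, 0, 255, 0.05, 0.9, 0, 0, 255, 0.05, 0.9, 0, 0, 255, 0.05, 0.9, 0, 0, 255, 0.05, 0.9, 0, 0, 255, 0.05, 0.9, 0, 0, 255, 0.05, 0.9, 0, 0, 255, 0.05, 0.8, 0, 0, 255, 0.04, 0.5, 0, 0, 255, 0.02, 0.3, 0, 0, 255]

```text
t: 14.9
ee_pos: [602.3, 207.0, 288.3]
orientation: [-0.001, 0.094, 0.996, -0.0]
wrist_force: [0.4, 0.1, -3.3]
width: 33.4
finger_force: 30.0
```

Emit:
servo_tool:
  rows: [0, 0, 0.4, 0, 255, 0, 0, 0.6, 0, 255, 0, 0, 0.6, 0, 255, 0, 0, 0.6, 0, 255, 0, 0, 0.5, 0, 255, 0, 0, 0.4, 0, 255, 0, 0, 0.2, 0, 255]

```text
t: 15.48
ee_pos: [601.3, 203.3, 154.4]
orientation: [-0.002, 0.095, 0.995, -0.001]
wrist_force: [-0.1, 0.2, -1.4]
width: 33.4
finger_force: 30.0
```

```bash
python3 go.py "[604.1,204.9,121.5]"; python3 -c "
from h import *
save('side','s3'); save('wrist','w4')
a=cv2.imread('pics/s3.png')[160:380,180:420];b=cv2.imread('pics/w4.png')
cv2.imwrite('pics/s3c.png',np.hstack([cv2.resize(a,(480,440)),cv2.resize(b,None,fx=.5,fy=.5)[:, :320].copy() if 0 else cv2.copyMakeBorder(cv2.resize(b,(320,240)),0,200,0,0,0)]))"
```

```text
t 15.4833 tcp [601.3 203.3 154.4] F [-0.1  0.2 -1.4] w 33.36301684754099 ff 29.996870756149292 j [ 6.320e-01  3.480e-01 -1.750e-01 -1.000e-03 -1.052e+00 -2.394e+00]
[[-0.982  0.19  -0.004]
 [ 0.19   0.982 -0.002]
 [ 0.003 -0.003 -1.   ]]
olz [-20.8 407.3 154.4]
units [-0.06  0.06  0.82]
```

View pics/s3c.png

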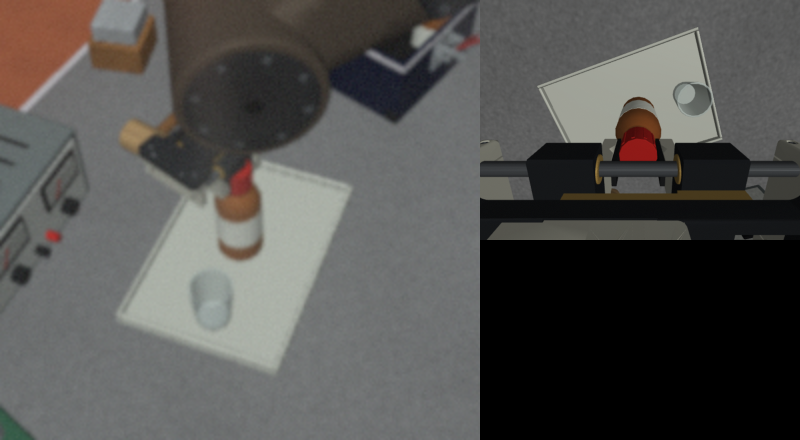

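Emit:
servo_tool:
  rows: [0, 0.06, 0.3, 0, 255, 0, 0, 0.2, 0, 255, 0, 0, 0.1, 0, 255, 0, 0, 0.06, 0, 255, 0, 0, 0.05, 0, 255, 0, 0, 0.03, 0, 255, 0, 0, 0.02, 0, 255, 0, 0, 0, 0, 255]

```text
t: 16.25
ee_pos: [603.3, 207.0, 126.7]
orientation: [0.0, 0.095, 0.995, 0.0]
wrist_force: [-0.5, 0.0, -2.0]
width: 33.6
finger_force: 30.0
```

Emit:
servo_tool:
  rows: [0, 0, 0.04, 0, 255, 0, 0, 0.03, 0, 255, 0, 0, 0.03, 0, 255, 0, 0, 0, 0, 255]

```text
t: 16.58
ee_pos: [603.1, 206.8, 122.3]
orientation: [-0.0, 0.095, 0.995, -0.0]
wrist_force: [-0.5, -0.4, -2.9]
width: 33.3
finger_force: 30.0
```

Emit:
servo_tool:
  rows: [0, 0, 0.03, 0, 255, 0, 0, 0.02, 0, 255, 0, 0, 0, 0, 255]

```text
t: 16.83
ee_pos: [603.7, 207.0, 121.3]
orientation: [0.0, 0.095, 0.996, 0.0]
wrist_force: [-1.6, 1.2, 4.0]
width: 33.3
finger_force: 30.0
```

Emit:
servo_tool:
  rows: [0, 0, 0, 0, 110, 0, 0, 0, 0, 110, 0, 0, 0, 0, 110, 0, 0, 0, 0, 110, 0, 0, -0.2, 0, 110, 0, 0, -0.6, 0, 110, 0, 0, -0.9, 0, 110, 0, 0, -0.9, 0, 110, 0, 0, -0.9, 0, 110, 0, 0, -0.7, 0, 110]

```text
t: 17.67
ee_pos: [603.7, 206.9, 292.7]
orientation: [0.001, 0.095, 0.996, 0.001]
wrist_force: [0.4, 0.7, -0.4]
width: 50.1
finger_force: 0.0
```

Emit:
servo_tool:
  rows: [-0.19, -0.75, 0, 0, 110, -0.19, -0.75, 0, 0, 110, -0.19, -0.75, 0, 0, 110, -0.19, -0.76, 0, 0, 110, -0.19, -0.76, 0, 0, 110, -0.19, -0.76, 0, 0, 110, -0.19, -0.76, 0, 0, 110, -0.19, -0.76, 0, 0, 110, -0.19, -0.76, 0, 0, 110, -0.2, -0.76, 0, 0, 110, -0.2, -0.76, 0, 0, 110, -0.2, -0.75, 0, 0, 110]

```text
t: 18.67
ee_pos: [625.2, -168.8, 289.4]
orientation: [0.0, 0.095, 0.995, -0.0]
wrist_force: [1.1, -0.7, 0.4]
width: 49.6
finger_force: 0.0
```

```bash
python3 go.py "[625.9,-167,122]"; python3 -c "
from h import *
save('top','t2')
from m import rect,comp
P,f,z=cloud('t2'); Z=P[...,2]; f=f.astype(int)
rect(P,comp((z>0)&(f.min(-1)>170)&(Z<40),(300,210)),'tray')
r=(z>0)&(f[...,0]>150)&(f[...,1]<80)&(Z>125)&(P[...,1]>0); print('red',P[r].mean(0),np.ptp(P[r],0))
b=(z>0)&(Z>45)&(Z<75)&(P[...,1]>250)&(P[...,1]<340)&(abs(P[...,0]-600)<60); print('beaker',P[b].mean(0))
bl=(z>0)&(f[...,2]>130)&(f[...,0]<80)&(Z>125)&(Z<160)&(P[...,1]<0); print('blue',bl.sum(),P[bl].mean(0))
"
```

```text
t 18.6667 tcp [ 625.2 -168.8  289.4] F [ 1.1 -0.7  0.4] w 49.605237165078925 ff 0.0 j [ 0.037  0.283  0.045  0.    -1.332 -1.798]
[[-0.982  0.189  0.001]
 [ 0.189  0.982 -0.   ]
 [-0.001  0.    -1.   ]]
olz [-114.5   46.4  289.4]
units [-0.    0.05  4.18]
tray 8926 [605.8 195. ] [204.1 283.4] 8.0 z 5.3
red [599.69541738 205.75740962 144.54528507] [32.3018848  32.25601152 20.40346683]
beaker [589.10563185 290.43286255  61.66388858]
blue 69 [ 617.26730713 -163.23632055  145.23244395]
```

Emit:
servo_tool:
  rows: [0, 0.05, 0.8, 0, 110, 0, 0, 0.9, 0, 110, 0, 0, 0.8, 0, 110, 0, 0, 0.7, 0, 110, 0, 0, 0.5, 0, 110, 0, 0, 0.33, 0, 110, 0, 0, 0.12, 0, 110, 0, 0, 0, 0, 110]

```text
t: 19.38
ee_pos: [625.2, -165.2, 121.7]
orientation: [-0.001, 0.095, 0.995, -0.0]
wrist_force: [0.0, 0.2, 0.2]
width: 49.8
finger_force: 0.0
```

Emit:
servo_tool:
  rows: [0, 0, 0, 0, 255, 0, 0, 0, 0, 255, 0, 0, 0, 0, 255, 0, 0, 0, 0, 255, 0, 0, 0, 0, 255, 0, 0, 0, 0, 255]

```text
t: 19.88
ee_pos: [626.6, -165.5, 124.0]
orientation: [0.001, 0.095, 0.996, -0.0]
wrist_force: [-0.5, -0.7, 5.4]
width: 33.5
finger_force: 30.0
```

Emit:
servo_tool:
  rows: [0, 0, -0.2, 0, 255, 0, 0, -0.4, 0, 255, 0, 0, -0.6, 0, 255, 0, 0, -0.7, 0, 255, 0, 0, -0.7, 0, 255, 0, 0, -0.7, 0, 255, 0, 0, -0.6, 0, 255, 0, 0, -0.3, 0, 255]

```text
t: 20.55
ee_pos: [626.4, -165.4, 294.2]
orientation: [0.002, 0.095, 0.995, 0.0]
wrist_force: [0.3, -0.2, -1.1]
width: 33.5
finger_force: 30.0
```

```bash
python3 go.py "[660,132,126]"
```

```text
t 20.55 tcp [ 626.4 -165.4  294.2] F [ 0.3 -0.2 -1.1] w 33.52961551836538 ff 29.988512098789215 j [ 0.043  0.279  0.051  0.    -1.339 -1.804]
[[-0.982  0.189  0.004]
 [ 0.189  0.982 -0.   ]
 [-0.004  0.    -1.   ]]
olz [-115.    50.   294.2]
units [0.59 7.46 4.21]
```

Emit:
servo_tool:
  rows: [0.06, 0.4, 0, 0, 255, 0.06, 0.7, 0, 0, 255, 0.06, 0.8, 0, 0, 255, 0.06, 0.9, 0, 0, 255, 0.06, 0.9, 0, 0, 255, 0.06, 0.9, 0, 0, 255, 0.06, 0.9, 0, 0, 255, 0.06, 0.8, 0, 0, 255, 0.06, 0.6, 0, 0, 255, 0.05, 0.4, 0, 0, 255, 0, 0.16, 0, 0, 255, 0, 0, 0, 0, 255]

```text
t: 21.55
ee_pos: [658.7, 133.4, 289.5]
orientation: [-0.001, 0.094, 0.996, -0.0]
wrist_force: [1.2, -0.9, -2.3]
width: 33.5
finger_force: 30.0
```

Emit:
servo_tool:
  rows: [0, 0, 0.4, 0, 255, 0, 0, 0.6, 0, 255, 0, 0, 0.6, 0, 255, 0, 0, 0.6, 0, 255, 0, 0, 0.5, 0, 255, 0, 0, 0.4, 0, 255, 0, 0, 0.4, 0, 255, 0, 0, 0.3, 0, 255, 0, 0, 0.2, 0, 255, 0, 0, 0.1, 0, 255, 0, 0, 0.03, 0, 255, 0, 0, 0, 0, 255]

```text
t: 22.55
ee_pos: [659.3, 132.1, 125.7]
orientation: [0.0, 0.095, 0.995, 0.0]
wrist_force: [-0.2, -0.3, -2.8]
width: 33.3
finger_force: 30.0
```

Emit:
servo_tool:
  rows: [0, 0, 0.03, 0, 255, 0, 0, 0.03, 0, 255, 0, 0, 0.02, 0, 255, 0, 0, 0, 0, 255]

```text
t: 22.88
ee_pos: [659.4, 132.4, 123.0]
orientation: [0.001, 0.095, 0.996, 0.0]
wrist_force: [0.2, -0.1, 1.6]
width: 33.5
finger_force: 30.0
```

Emit:
servo_tool:
  rows: [0, 0, 0, 0, 110, 0, 0, 0, 0, 110, 0, 0, 0, 0, 110, 0, 0, 0, 0, 110, 0, 0, -0.2, 0, 110, 0, 0, -0.6, 0, 110, 0, 0, -0.9, 0, 110, 0, 0, -0.9, 0, 110, 0, 0, -0.9, 0, 110, 0, 0, -0.7, 0, 110]

```text
t: 23.72
ee_pos: [659.4, 132.1, 294.4]
orientation: [0.002, 0.095, 0.996, 0.001]
wrist_force: [1.3, 0.1, -0.4]
width: 49.7
finger_force: 0.0
```

Emit:
servo_tool:
  rows: [0.1, -0.8, 0, 0, 110, 0.1, -0.8, 0, 0, 110, 0.1, -0.8, 0, 0, 110, 0.11, -0.82, 0, 0, 110, 0.11, -0.82, 0, 0, 110, 0.11, -0.82, 0, 0, 110, 0.11, -0.82, 0, 0, 110, 0.11, -0.82, 0, 0, 110, 0.11, -0.82, 0, 0, 110, 0.11, -0.82, 0, 0, 110, 0.11, -0.82, 0, 0, 110, 0.11, -0.82, 0, 0, 110]

```text
t: 24.72
ee_pos: [533.6, -243.6, 291.1]
orientation: [0.0, 0.095, 0.996, -0.0]
wrist_force: [0.7, 0.2, 0.1]
width: 49.9
finger_force: 0.0
```

```bash
cat > chk.py <<'E'
from h import *
import sys
n=sys.argv[1]; save('top',n)
from m import rect
P,f,z=cloud(n); Z=P[...,2]; f=f.astype(int)
a=(z>0)&(f.min(-1)>165)&(Z<30)&(P[...,1]>0)&(P[...,1]<380)&(abs(P[...,0]-600)<170)
k,l,s,_=cv2.connectedComponentsWithStats(a.astype(np.uint8)); rect(P,l==1+s[1:,4].argmax(),'tray')
hi=(z>0)&(Z>125)&(Z<165)
for c,m in dict(red=(f[...,0]>140)&(f[...,1]<80),blue=(f[...,2]>120)&(f[...,0]<80),black=f.max(-1)<70).items():
    for s in (1,-1):
        r=hi&m&(s*P[...,1]>0)&(P[...,0]>480)&(P[...,0]<720)&(abs(P[...,1])<330)
        if r.sum()>60: print(c,r.sum(),P[r].mean(0).round(1),np.ptp(P[r],0).round(1))
b=(z>0)&(Z>45)&(Z<75)&(P[...,1]>250)&(P[...,1]<360)&(abs(P[...,0]-600)<90); print('beaker',b.sum(),P[b].mean(0).round(1))
E
python3 go.py "[535,-242,122]"; python3 chk.py t3
```

```text
t 24.7167 tcp [ 533.6 -243.6  291.1] F [0.7 0.2 0.1] w 49.867147723281136 ff 0.0 j [-0.095  0.178 -0.088  0.    -1.304 -1.666]
[[-0.982  0.189  0.001]
 [ 0.189  0.982 -0.   ]
 [-0.001  0.    -1.   ]]
olz [-38.7 -44.3 291.1]
units [-0.02  0.05  4.23]
tray 8362 [605.5 195. ] [203.6 283.3] 7.9 z 5.4
red 198 [599.6 205.7 144.7] [32.7 32.7 23. ]
blue 187 [658.  129.5 144.7] [32.7 30.4 16.8]
black 618 [ 703.3 -239.8  145.5] [ 45.  187.2  39.9]
beaker 148 [589.  291.1  62.3]
```

Emit:
servo_tool:
  rows: [0, 0.05, 0.8, 0, 110, 0, 0, 0.9, 0, 110, 0, 0, 0.8, 0, 110, 0, 0, 0.7, 0, 110, 0, 0, 0.5, 0, 110, 0, 0, 0.36, 0, 110, 0, 0, 0.14, 0, 110, 0, 0, 0, 0, 110]

```text
t: 25.43
ee_pos: [534.2, -240.1, 121.3]
orientation: [-0.001, 0.095, 0.995, 0.0]
wrist_force: [-0.8, 0.9, -0.1]
width: 50.1
finger_force: 0.0
```

Emit:
servo_tool:
  rows: [0, 0, 0, 0, 255, 0, 0, 0, 0, 255, 0, 0, 0, 0, 255, 0, 0, 0, 0, 255, 0, 0, 0, 0, 255, 0, 0, 0, 0, 255]

```text
t: 25.93
ee_pos: [535.6, -240.7, 123.5]
orientation: [0.001, 0.095, 0.996, -0.0]
wrist_force: [-0.4, -1.8, 6.8]
width: 33.4
finger_force: 30.0
```

Emit:
servo_tool:
  rows: [0, 0, -0.2, 0, 255, 0, 0, -0.4, 0, 255, 0, 0, -0.6, 0, 255, 0, 0, -0.7, 0, 255, 0, 0, -0.7, 0, 255, 0, 0, -0.7, 0, 255, 0, 0, -0.6, 0, 255, 0, 0, -0.3, 0, 255]

```text
t: 26.6
ee_pos: [535.1, -240.2, 293.6]
orientation: [0.002, 0.095, 0.995, -0.0]
wrist_force: [1.2, 0.0, -3.5]
width: 33.2
finger_force: 30.0
```

```bash
python3 go.py "[571,119.5,126]"
```

```text
t 26.6 tcp [ 535.1 -240.2  293.6] F [ 1.2  0.  -3.5] w 33.19728653934958 ff 29.977058172225952 j [-0.089  0.176 -0.085  0.    -1.307 -1.672]
[[-0.982  0.189  0.003]
 [ 0.189  0.982 -0.   ]
 [-0.003  0.    -1.   ]]
olz [-39.5 -40.7 293.6]
units [0.83 9.   4.19]
```

Emit:
servo_tool:
  rows: [0.07, 0.4, 0, 0, 255, 0.07, 0.7, 0, 0, 255, 0.07, 0.9, 0, 0, 255, 0.07, 0.9, 0, 0, 255, 0.07, 0.9, 0, 0, 255, 0.07, 0.9, 0, 0, 255, 0.07, 0.9, 0, 0, 255, 0.07, 0.9, 0, 0, 255, 0.07, 0.9, 0, 0, 255, 0.07, 0.8, 0, 0, 255, 0.07, 0.5, 0, 0, 255, 0.06, 0.3, 0, 0, 255]

```text
t: 27.6
ee_pos: [569.4, 122.1, 289.4]
orientation: [-0.001, 0.094, 0.996, -0.0]
wrist_force: [-0.5, -0.9, -3.6]
width: 33.0
finger_force: 30.0
```

Emit:
servo_tool:
  rows: [0, 0, 0.3, 0, 255, 0, 0, 0.5, 0, 255, 0, 0, 0.6, 0, 255, 0, 0, 0.6, 0, 255, 0, 0, 0.6, 0, 255, 0, 0, 0.5, 0, 255, 0, 0, 0.4, 0, 255, 0, 0, 0.3, 0, 255, 0, 0, 0.2, 0, 255, 0, 0, 0.1, 0, 255, 0, 0, 0.03, 0, 255, 0, 0, 0, 0, 255]

```text
t: 28.6
ee_pos: [570.3, 119.5, 125.3]
orientation: [0.0, 0.095, 0.995, 0.0]
wrist_force: [0.2, 0.4, -2.0]
width: 33.4
finger_force: 30.0
```

Emit:
servo_tool:
  rows: [0, 0, 0.03, 0, 255, 0, 0, 0.03, 0, 255, 0, 0, 0.02, 0, 255, 0, 0, 0, 0, 255]

```text
t: 28.93
ee_pos: [570.6, 119.7, 122.5]
orientation: [0.001, 0.095, 0.996, 0.0]
wrist_force: [-1.2, -0.3, 0.5]
width: 33.7
finger_force: 30.0
```

Emit:
servo_tool:
  rows: [0, 0, 0.02, 0, 255, 0, 0, 0, 0, 110, 0, 0, 0, 0, 110, 0, 0, 0, 0, 110, 0, 0, 0, 0, 110, 0, 0, -0.2, 0, 110, 0, 0, -0.6, 0, 110, 0, 0, -0.9, 0, 110, 0, 0, -0.9, 0, 110, 0, 0, -0.9, 0, 110, 0, 0, -0.9, 0, 110]

```text
t: 29.85
ee_pos: [569.8, 119.4, 299.5]
orientation: [0.0, 0.095, 0.995, 0.0]
wrist_force: [1.1, 0.1, -0.3]
width: 49.7
finger_force: 0.0
```

Emit:
servo_tool:
  rows: [0.5, -0.8, -0.3, 0, 110, 0.5, -0.8, -0.3, 0, 110, 0.5, -0.8, -0.3, 0, 110, 0.5, -0.8, 0, 0, 110, 0.3, -0.5, 0, 0, 110, 0, 0, 0, 0, 110]

```text
t: 30.35
ee_pos: [449.1, -10.9, 334.9]
orientation: [0.001, 0.096, 0.995, 0.001]
wrist_force: [0.2, 0.7, -0.8]
width: 50.1
finger_force: 0.0
```

```bash
python3 go.py "[560,-120,360]"; python3 chk.py t4; python3 -c "
from h import *
P,f,z=cloud('t4'); d=P[...,:2]-C; ex=np.array([np.cos(YAW),np.sin(YAW)]); ey=np.array([-ex[1],ex[0]]); cx=d@ex; cy=d@ey; Z=P[...,2]
m=(z>0)&(Z>255)&(cx>60)&(cx<170)&(abs(cy)<95)
for lo,hi in ((50,82),(-82,-50),(-10,10)):
    k=m&(cy>lo)&(cy<hi); print(k.sum(),np.percentile(Z[k],[50,99]).round(1),np.percentile(cx[k],[1,50,99]).round(1)) 
    t=k&(Z>278); print('   tip',t.sum(),cx[t].mean().round(1),cy[t].mean().round(1),Z[t].mean().round(1), np.ptp(cx[t]) if t.any() else 0)
im=cv2.imread('pics/t4.png')[120:320,200:530];cv2.imwrite('pics/t4c.png',cv2.resize(im,None,fx=2.4,fy=2.4,interpolation=cv2.INTER_CUBIC))
"
```

```text
t 30.35 tcp [449.1 -10.9 334.9] F [ 0.2  0.7 -0.8] w 50.08924690265815 ff 0.0 j [ 0.417 -0.084 -0.269  0.    -1.383 -2.179]
[[-0.982  0.19   0.003]
 [ 0.19   0.982  0.001]
 [-0.003  0.002 -1.   ]]
olz [ 88.3 168.2 334.9]
units [-3.24 -2.15 -0.62]
tray 8074 [605.6 195.1] [206.3 284.3] 7.9 z 5.3
red 198 [599.4 205.3 144.3] [32.3 32.9 24.9]
blue 184 [657.9 129.5 145. ] [31.4 30.4 18.6]
black 150 [569.7 116.8 144.8] [28.5 28.  12.6]
black 734 [ 697.4 -243.9  144.7] [ 74.5 190.3  39.9]
beaker 148 [589.  290.6  61.8]
320 [263.4 291.9] [110.  123.1 155.2]
   tip 87 121.2 66.3 286.6 11.126549516801845
339 [263.  292.3] [109.6 123.  154.8]
   tip 87 121.3 -65.2 286.5 11.07455409850516
210 [262.5 278.6] [110.1 126.9 154.4]
   tip 5 126.9 -4.1 278.8 6.794581431142234
```

View pics/t4c.png

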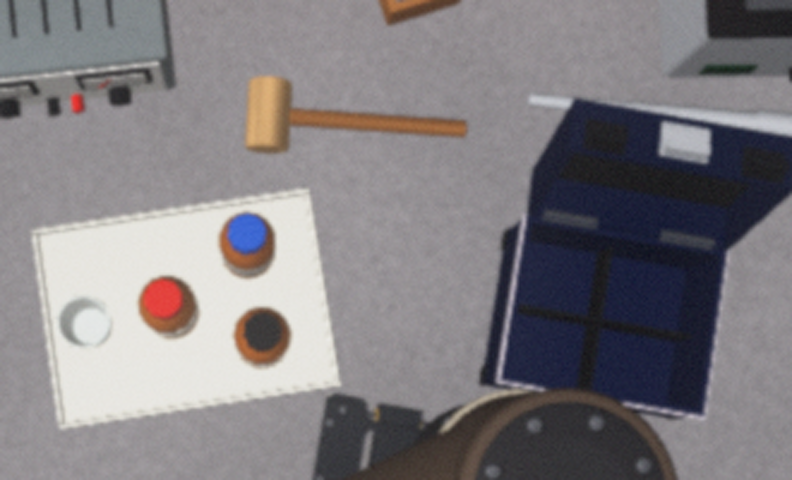

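Emit:
servo_tool:
  rows: [-0.7, -0.25, 0, 0, 110, -0.72, -0.26, 0, 0, 110, -0.72, -0.26, 0, 0, 110, -0.72, -0.26, 0, 0, 110, -0.72, -0.26, 0, 0, 110, -0.72, -0.26, 0, 0, 110, -0.72, -0.26, 0, 0, 110, -0.72, -0.25, 0, 0, 110, -0.72, -0.25, 0, 0, 110, -0.72, -0.25, 0, 0, 110, 0, 0, 0, 0, 110, 0, 0, 0, 0, 110]

```text
t: 31.4
ee_pos: [716.0, -163.6, 329.8]
orientation: [-0.002, 0.095, 0.995, -0.0]
wrist_force: [0.8, 1.1, -0.3]
width: 50.4
finger_force: 0.0
```

```bash
python3 go.py "[711.9,-165.6,266]"; python3 arc.py 1.78 0 36 | sed 's/np.float64//g'
```

```text
t 31.4 tcp [ 716.  -163.6  329.8] F [ 0.8  1.1 -0.3] w 50.400036280254774 ff 0.0 j [ 0.039  0.426  0.342 -0.    -1.491 -1.801]
[[-0.982  0.19  -0.004]
 [ 0.19   0.982  0.   ]
 [ 0.004 -0.001 -1.   ]]
olz [-202.6   68.7  329.8]
units [ 0.08 -0.07  1.6 ]
[((0.21), (-0.05)), ((0.21), (-0.04)), ((0.21), (-0.03)), ((0.21), (-0.02)), ((0.21), (-0.01)), ((0.21), (0.0)), ((0.21), (0.01)), ((0.21), (0.02)), ((0.21), (0.04)), ((0.21), (0.05)), ((0.2), (0.06)), ((0.2), (0.07)), ((0.2), (0.08)), ((0.19), (0.09)), ((0.19), (0.09)), ((0.18), (0.1)), ((0.18), (0.11)), ((0.17), (0.12)), ((0.17), (0.13)), ((0.16), (0.14)), ((0.15), (0.15)), ((0.15), (0.15)), ((0.14), (0.16)), ((0.13), (0.17)), ((0.12), (0.17)), ((0.11), (0.18)), ((0.1), (0.18)), ((0.09), (0.19)), ((0.09), (0.19)), ((0.08), (0.2)), ((0.07), (0.2)), ((0.06), (0.2)), ((0.05), (0.21)), ((0.04), (0.21)), ((0.02), (0.21)), ((0.01), (0.21))] [ 15.  117.5]
```

Emit:
servo_tool:
  rows: [0.08, -0.06, 0.3, 0, 110, 0, 0, 0.5, 0, 110, 0, 0, 0.4, 0, 110, 0, 0, 0.3, 0, 110, 0, 0, 0.1, 0, 110, 0, 0, 0, 0, 255, 0, 0, 0, 0, 255, 0, 0, 0, 0, 255, 0, 0, 0, 0, 255, 0, 0, 0, 0, 255, 0, 0, 0, 0, 255, 0, 0, 0, 0, 255]

```text
t: 32.4
ee_pos: [711.4, -164.8, 270.1]
orientation: [0.001, 0.095, 0.996, 0.0]
wrist_force: [-0.2, 2.1, 5.1]
width: 25.8
finger_force: 30.0
```

Emit:
servo_tool:
  rows: [0.21, 0, -0.05, 0, 255, 0.21, 0, -0.04, 0, 255, 0.21, 0, -0.03, 0, 255, 0.21, 0, -0.02, 0, 255, 0.21, 0, -0.01, 0, 255, 0.21, 0, 0, 0, 255]

```text
t: 32.9
ee_pos: [662.7, -155.4, 275.2]
orientation: [0.002, 0.095, 0.995, 0.0]
wrist_force: [5.2, 0.1, -3.2]
width: 25.5
finger_force: 30.0
```

Emit:
servo_tool:
  rows: [0.21, 0, 0.01, 0, 255, 0.21, 0, 0.02, 0, 255, 0.21, 0, 0.04, 0, 255, 0.21, 0, 0.05, 0, 255, 0.2, 0, 0.06, 0, 255, 0.2, 0, 0.07, 0, 255, 0.2, 0, 0.08, 0, 255, 0.19, 0, 0.09, 0, 255, 0.19, 0, 0.09, 0, 255, 0.18, 0, 0.1, 0, 255]

```text
t: 33.73
ee_pos: [582.9, -140.1, 251.9]
orientation: [0.001, 0.095, 0.996, 0.0]
wrist_force: [0.1, 2.8, 7.6]
width: 25.7
finger_force: 30.0
```

Emit:
servo_tool:
  rows: [0.18, 0, 0.11, 0, 255, 0.17, 0, 0.12, 0, 255, 0.17, 0, 0.13, 0, 255, 0.16, 0, 0.14, 0, 255, 0.15, 0, 0.15, 0, 255, 0.15, 0, 0.15, 0, 255, 0.14, 0, 0.16, 0, 255, 0.13, 0, 0.17, 0, 255, 0.12, 0, 0.17, 0, 255, 0.11, 0, 0.18, 0, 255]

```text
t: 34.57
ee_pos: [522.5, -128.5, 191.3]
orientation: [-0.001, 0.095, 0.995, 0.0]
wrist_force: [-4.1, 6.5, 7.3]
width: 25.8
finger_force: 30.0
```

```bash
python3 go.py "[503,-124.7,107]"
```

```text
t 34.5667 tcp [ 522.5 -128.5  191.3] F [-4.1  6.5  7.3] w 25.78556983046461 ff 30.00166743993759 j [ 1.220e-01  1.630e-01 -3.390e-01 -1.000e-03 -1.071e+00 -1.883e+00]
[[-0.982  0.189 -0.002]
 [ 0.189  0.982  0.001]
 [ 0.003  0.001 -1.   ]]
olz [ -6.1  66.6 191.3]
units [ 0.49 -0.    2.11]
```

Emit:
servo_tool:
  rows: [0.1, 0, 0.18, 0, 255, 0.09, 0, 0.19, 0, 255, 0.09, 0, 0.19, 0, 255, 0.08, 0, 0.2, 0, 255, 0.07, 0, 0.2, 0, 255, 0.06, 0, 0.2, 0, 255, 0.05, 0, 0.2, 0, 255, 0.03, 0, 0.2, 0, 255, 0.01, 0, 0.2, 0, 255]

```text
t: 35.32
ee_pos: [498.6, -123.9, 119.7]
orientation: [-0.003, 0.095, 0.995, 0.001]
wrist_force: [-6.1, 7.7, 3.4]
width: 25.6
finger_force: 30.0
```

Emit:
servo_tool:
  rows: [0, 0, 0.15, 0, 255, 0, 0, 0.1, 0, 255, 0, 0, 0.05, 0, 255, 0, 0, 0, 0, 255]

```text
t: 35.65
ee_pos: [497.7, -123.8, 106.8]
orientation: [-0.004, 0.096, 0.995, 0.001]
wrist_force: [-4.8, 8.7, -2.7]
width: 25.4
finger_force: 30.0
```

Emit:
servo_tool:
  rows: [0, 0, 0, 0, 110, 0, 0, 0, 0, 110, 0, 0, 0, 0, 110, 0, 0, 0, 0, 110, 0, 0, 0, 0, 110, 0, 0, -0.4, 0, 110, 0, 0, -0.8, 0, 110, 0, 0, -0.8, 0, 110, 0.4, 0.5, -0.8, 0, 110, 0.8, 0.8, 0, 0, 110, 0.8, 0.8, 0, 0, 110]

```text
t: 36.57
ee_pos: [443.9, -32.6, 222.6]
orientation: [0.002, 0.096, 0.995, 0.001]
wrist_force: [0.7, 1.5, -0.9]
width: 49.7
finger_force: 0.0
```

```bash
python3 go.py "[560,-200,230]"; python3 chk.py t5; python3 -c "
from h import *
P,f,z=cloud('t5'); d=P[...,:2]-C; ex=np.array([np.cos(YAW),np.sin(YAW)]); ey=np.array([-ex[1],ex[0]]); cx=d@ex; cy=d@ey; Z=P[...,2]
m=(z>0)&(Z>140)&(Z<200)&(abs(cx)<70)&(abs(cy)<85); print(m.sum(),np.polyfit(cx[m],Z[m],1)); P0,_,z0=cloud('top0');cx0=(P0[...,:2]-C)@ex;cy0=(P0[...,:2]-C)@ey;m=(z0>0)&(P0[...,2]>140)&(P0[...,2]<200)&(abs(cx0)<70)&(abs(cy0)<85);print('before',np.polyfit(cx0[m],P0[...,2][m],1))
a=cv2.imread('pics/t5.png')[120:320,200:530]; save('side','s5'); b=cv2.imread('pics/s5.png')[100:260,300:460]
cv2.imwrite('pics/t5c.png',np.hstack([cv2.resize(a,(495,300)),cv2.resize(b,(300,300))]))
"
```

```text
t 36.5667 tcp [443.9 -32.6 222.6] F [ 0.7  1.5 -0.9] w 49.65276562747269 ff 0.0 j [ 0.373 -0.03  -0.475  0.    -1.122 -2.136]
[[-0.981  0.192  0.003]
 [ 0.192  0.981  0.001]
 [-0.003  0.002 -1.   ]]
olz [ 89.3 145.9 222.6]
units [-3.65 -3.55 -0.18]
tray 7885 [605.9 195.2] [204.3 283.6] 7.9 z 5.4
red 199 [599.6 205.8 144.6] [32.7 33.  21.1]
blue 189 [658.2 129.5 144.9] [31.3 30.4 14.8]
black 167 [569.7 116.5 145. ] [30.4 28.1 16. ]
black 3580 [ 577.  -204.7  158.1] [195.1 211.7  39.9]
beaker 148 [588.9 290.5  62.1]
5141 [-5.71037512e-03  1.60852065e+02]
before [2.37394528e-03 1.60058479e+02]
```

View pics/t5c.png

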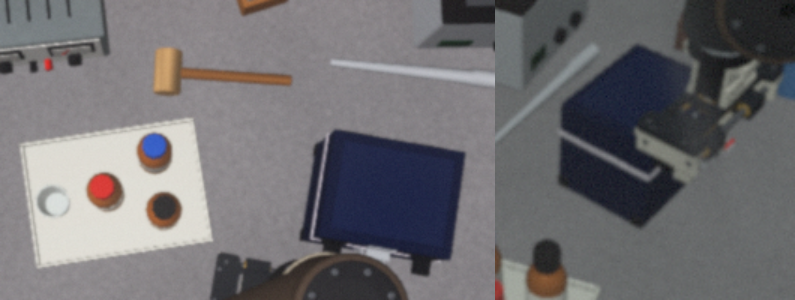

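Emit:
servo_tool:
  rows: [0.3, -0.2, -0.4, 0, 110, 0.3, -0.5, -0.3, 0, 110, 0.2, -0.9, 0, 0, 110, 0, -0.9, 0, 0, 110, 0, -0.8, 0, 0, 110, 0, -0.3, 0, 0, 110, 0, 0, 0, 0, 110]

```text
t: 37.25
ee_pos: [383.8, -170.7, 249.0]
orientation: [-0.0, 0.096, 0.995, -0.0]
wrist_force: [-0.4, -0.2, 0.4]
width: 49.4
finger_force: 0.0
```

```bash
python3 -c "
from h import *
tip(); save('wrist','w5')
d=np.load('pics/w5.npz'); K,T=d['K'],d['T']; ex=np.array([np.cos(YAW),np.sin(YAW)])
for n,(o,z) in dict(face=(0,130),pivot=(18,86)).items():
    p=np.r_[C-(78+o)*ex,z]; c=T[:3,:3].T@(p-T[:3,3]); print(n,(K@c/c[2])[:2].round())
a=cv2.imread('pics/w5.png')[200:400,200:440]; cv2.imwrite('pics/w5c.png',cv2.resize(a,None,fx=3,fy=3,interpolation=cv2.INTER_CUBIC)[:600])
"
```

```text
t 37.25 tcp [ 383.8 -170.7  249. ] F [-0.4 -0.2  0.4] w 49.37089632682682 ff 0.0 j [ 0.056 -0.095 -0.472  0.    -1.194 -1.82 ]
[[-0.981  0.192 -0.   ]
 [ 0.192  0.981 -0.   ]
 [ 0.    -0.    -1.   ]]
olz [122.2  -1.  249. ]
face [318. 355.]
pivot [318. 314.]
```

View pics/w5c.png

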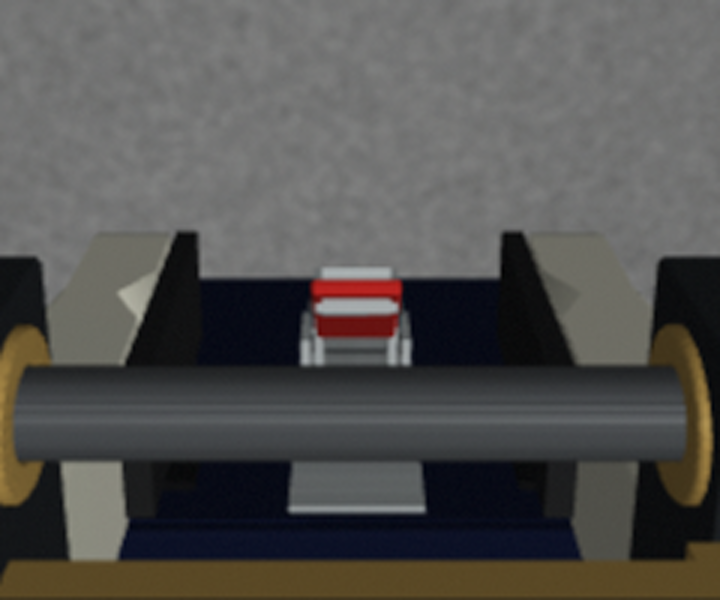

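The handle is up at about (357,305). The hook's cross bar lies against it at about (356,272–305), well clear of the keeper plate at (356,490), so the latch is still undone. The robot is touching nothing, so I'll hand the job in.

```bash
python3 -c "
from workcell import robot
print(robot.job_done())"
```

```text
the job is handed in; nothing more can be done
None
```

I handed the job in; no verdict came back. By camera, the three bottles (red, blue, black caps) stand upright on the tray beside the beaker, the case is empty, its lid is about 0.01 rad from shut, and the latch is undone.

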